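Swing the marble pot shelf round to its mark

ROBOT

A 6-joint arm with a two-finger parallel gripper is mounted at the origin on the work surface. World frame = base frame: x ahead of the robot, y to its left, z up, the work surface at z = 0. Lengths are in m, angles in rad, forces in N, time in s.
With the tool pointing down it reaches from about 0.25 to 0.725 m from the base axis. Payload 4 kg.
Tool frame: the origin (TCP) lies between the finger pads, 19 mm behind the fingertips; this is the grasp point; z points along the fingers, x is the direction in which the jaws open and shut, and the axes are right-handed (so a half turn about z gives the same grasp; the last joint's range is limited). The gripper opens to 85 mm and grips with 20 to 120 N. Pads are 22 mm wide; open, the fingers measure 114 mm over their backs; the gripper's body (76 mm by 85 mm) begins 54 mm behind the grasp point. The pads swing forward as they close: fully open they stand 13 mm farther back than shut.
Start: joints at [1.264, 0.241, 0.005, 1.335, 0, 1.571], TCP at [0.151, 0.477, 0.25] pointing down, gripper open.
Joint ranges: [-2.72, 2.72], [-1.05, 1.87], [-1.09, 1.28], [-1.99, 2.15], [-1.42, 1.44], [-3.14, 3.14]. Speed limits (rad/s): [2.79, 2.79, 3.14, 3.14, 3.14, 3.14].

INTERFACE

Orientations are given as a unit quaternion [x, y, z, w].
In Python, from workcell import telemetry, cams, workorder gives the robot as it stands. The module is installed in compiled form; this text tells all that it offers.
- The arm moves only by the tool apply_moves, never from a script. Its argument "moves" is a list that holds one entry, the list of rows, each a list of 4 numbers: the shift along the tool's x, y, z in mm, then the turn about the tool's z in degrees. A call has exactly 10 rows; each row shifts and turns the pose as measured when the row begins, along the tool's axes as they then stand; what a row does not reach is not made up. A row lasts 1/10 s, in which the tool goes at most 50 mm and 8.59 degrees, less where a joint would pass 70% of its speed; a pose out of reach is approached as far as the arm can. A call with a gripper value outside its range is refused whole. "hand" is the gripper's target within -1 to 1 (fully open at 1, half-way at 0, shut at -1), set as the call begins (left out, the last holds). The fingers move at their own pace and stop on an object; the grip force is fixed at half the most. Time passes only in rows, so rows that do not move let the fingers close, or fill a call up. It gives the time, the measured TCP pose, the force and the opening at its end, in the units of the state.
- telemetry.get_obs(): the state, without advancing time (a new reading comes with each control period).
- cams.camera(name): name is "scene" or "side" or "wrist"; returns a dict with "color" (400x640x3 uint8, red, green, blue), "fovy" (degrees; the focal length in pixels is half the picture's height over the tangent of half this angle, whatever the lens; pixels are square), "cx", "cy" (the principal point, pixels), "camera_from_world" (4x4, takes a point from world to camera coordinates). Camera axes: x right, y down, z forward; pixel columns grow to the right and rows downward; lengths in m; the calibration is good to about 2 mm. A picture is of the moment at which its call begins. There is no depth.
- workorder.job_done(): hands the job in, once; it reports no verdict.
The state is a dict: "clock": time; "joint_pos": joint angles; "joint_vel": joint speeds; "tau": joint torques, N m; "eef_pos": TCP position; "tool_rot": TCP orientation; "ft_force": force on the tool from outside, world axes, zero at the start; "ft_torque": the same for the moment, N m; "grip_width": finger opening in m.
Only numpy, scipy, OpenCV 4.12 (cv2) and the standard library are available. Lean on these libraries where they do the work, as an engineer would, in place of code of your own. Each camera call takes 0.05 s, during which the arm holds its last target. There are 200 camera calls.

TASK

Swing the heavy marble shelf with the pot round on its pivot until the black line down its middle points at the green tab, leave it standing still there, and take your hand away. It turns almost without friction: push and brake it gently by its two sprung drums, without hard bumps, fast swinging or reaching the end stops, and do not disturb the two pink drink cans beside it.

Things in the scene. Friction and masses are not known exactly. Their poses are not given: they have to be found in the camera images.
- shelf (a joint): angle of the swing shelf about the upright pivot axis, rad, counter-clockwise from above positive (its zero direction varies: use the change). End stops at -0.95 and +0.95. Nominal: inertia 0.71 kg m2 about the axis (like 7.9 kg at 300 mm; may differ by 30 %), dry friction 0.003 N m, damping 0.02 N m s/rad: it coasts for many seconds. Over 8 N of contact or 0.7 rad/s is rough.
- drum_a (a joint): how far the sprung drum on the shelf's +y side is pressed in, m: 0 at rest, stop at 0.035. Both drums are black rubber, yellow band, upright, 130 mm across, too wide to grip; tops 145 mm above the counter, walls upright from 47 to 131 mm. Each (0.25 kg) slides outwards along the shelf's y axis against a spring of 100 N/m almost undamped: the shelf bounces off a hand that stands still.
- drum_b (a joint): the same for the drum on the -y side, pressed in towards -y.
- gap (a point): point midway between the drums, 300 mm from the pivot axis, 105 mm above the counter (a good TCP height for pushing); axes turn with the shelf, -x pointing outwards, so the pivot axis stands 300 mm off along +x. The drums' axes stand 175 mm from here along +y and -y; 220 mm is free between them: the closed gripper, let down here, can push one drum to drive and the other to brake.
- nose (a point): outer end of the black middle line, 375 mm from the pivot axis, on the top. The shelf is a white marble T, 26 mm thick, top 38 mm above the counter: a stem 150 mm wide with a red pot fixed on it (131 mm in diameter, axis 130 mm from the pivot axis, top 138 mm above the counter), and a crossbar 560 mm long, 225 to 375 mm from the axis; axes turn with the shelf, -x pointing outwards.
- tab (a point): middle of the top of the green tab at the end of a thin aluminium strip, flat on the counter (6 mm high), fixed, under the shelf; 415 mm from the pivot axis. The tab is 90 mm wide and 65 mm in the radial direction. Its -x axis points outwards, straight away from the pivot axis: the direction in which the shelf's -x axis shall stand.
- can_l: pink drink can on the robot's left, 66 mm in diameter, 155 mm high, loose, upright; origin at the centre of its underside. Not to be touched.
- can_r: the same on the robot's right.

How it is judged:
By the outcome, as a careful person would: the job done as asked, in the order asked, and still so for the second after the job is handed in, with the robot touching nothing.
It also fails if it takes over 37 s, if anything falls off the work surface, if the arm or the gripper's body presses on something with over 40 N, if the wrist force passes 120 N, or if a joint passes its speed limit or range.

## Working session

There is one attempt and no reset: what is moved stays moved. The work goes in short steps, Python scripts to look and compute and a tool call to move; the robot and the scene stay as the last step left them, time stands still between calls to the robot, and variables do not carry over. Pictures are saved under pics/ and viewed, about 8 in all and at most 12, crops included, and the job is handed in when it is done.

Besides the shell and the picture viewer there is one more tool, called after ">>>" by a JSON object that holds its "fn" and its "kwargs". apply_moves: Moves the arm, as the interface text tells. Its arguments: {"type":"object","properties":{"moves":{"type":"array"},"hand":{"type":"number"}},"required":["moves"]}

```bash
mkdir -p pics; cat > h.py <<'E'
import numpy as np, cv2
from workcell import telemetry, cams, workorder
def ray(c,u,v,z):
    f=200/np.tan(np.radians(c["fovy"])/2)
    T=np.array(c["camera_from_world"]); R=T[:3,:3]; o=-R.T@T[:3,3]
    u=np.atleast_1d(u).astype(float); v=np.atleast_1d(v).astype(float)
    d=np.stack([(u-c["cx"])/f,(v-c["cy"])/f,np.ones_like(u)],1)@R
    return o+d*((z-o[2])/d[:,2])[:,None]
def proj(c,p):
    f=200/np.tan(np.radians(c["fovy"])/2)
    T=np.array(c["camera_from_world"]); q=T[:3,:3]@np.array(p)+T[:3,3]
    return q[0]/q[2]*f+c["cx"],q[1]/q[2]*f+c["cy"]
def save(c,n): cv2.imwrite(f"pics/{n}.png",c["color"][:,:,::-1])
E
python3 - <<'E'
from h import *
for n in("scene","side"):
    c=cams.camera(n); save(c,n+"0"); T=np.array(c["camera_from_world"]); print(n,c["fovy"],c["cx"],c["cy"],(-T[:3,:3].T@T[:3,3]).round(3))
o=telemetry.get_obs(); print(o)
E
```

```text
scene 51.02255502793221 323.1162744953479 202.45805507225913 [1.391 0.544 1.14 ]
side 56.271356298923614 317.74111568729444 197.95883186784235 [0.507 0.805 0.957]
{'clock': 0.1, 'joint_pos': array([1.26402087e+00, 2.41333177e-01, 3.86877812e-03, 1.33523015e+00,
       6.51662388e-07, 1.57079667e+00]), 'joint_vel': array([-8.78721370e-04, -7.40880071e-05,  2.89971563e-03,  1.51466546e-03,
        3.59951789e-04, -8.06720870e-04]), 'tau': array([-1.54853519e-04, -3.73137903e+01,  2.53010166e+01,  1.08484738e-02,
       -2.24535057e-06, -5.76768372e-06]), 'eef_pos': array([0.15083058, 0.4761437 , 0.24920795]), 'tool_rot': array([ 8.06841176e-01,  5.90767649e-01, -7.65973968e-04,  5.60441324e-04]), 'ft_force': array([-0.62231105, -0.19739849, -0.16067954]), 'ft_torque': array([-0.004705  ,  0.01310507, -0.02609966]), 'grip_width': 0.08527122045589727}
```

View pics/scene0.png

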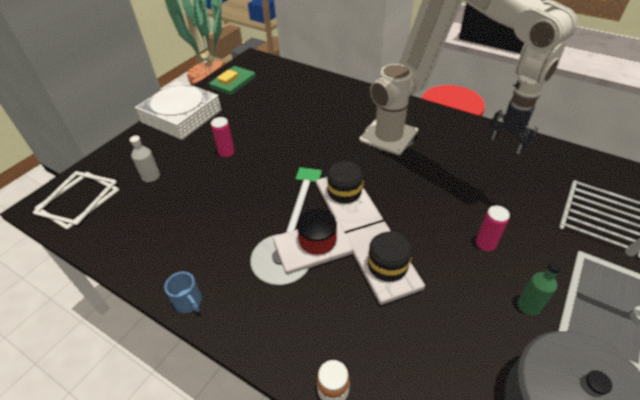

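View pics/side0.png

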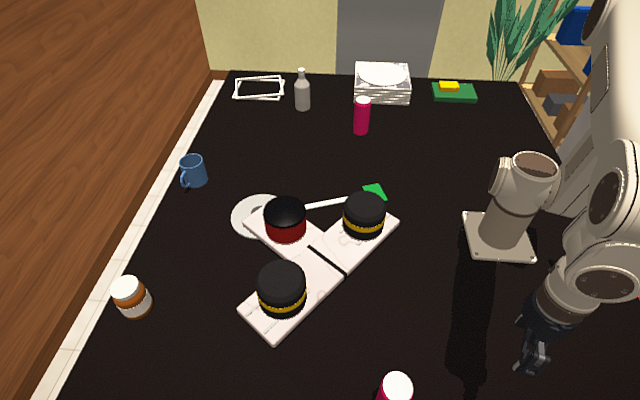

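The scene picture shows the shelf's black line at about (345,231)–(384,223), the tab at (309,174), the pivot disc near (281,258), and the cans at (222,137) and (492,228). The side picture shows the same things: line (310,246)–(345,274), tab (375,192). Next I'll measure them.

```bash
cat >> h.py <<'E'
def blobs(m,n=3,a=20):
    k,l,s,ce=cv2.connectedComponentsWithStats(m.astype(np.uint8)); i=[j for j in range(1,k) if s[j,4]>a]
    i.sort(key=lambda j:-s[j,4]); return [(ce[j],s[j],l==j) for j in i[:n]]
def hsv(c): return [x.astype(int) for x in cv2.split(cv2.cvtColor(np.ascontiguousarray(c["color"]),cv2.COLOR_RGB2HSV))]
E
python3 - <<'E'
from h import *
for n in("scene","side"):
    c=cams.camera(n); H,S,V=hsv(c); r=lambda u,v,z:ray(c,u,v,z)[0,:2].round(3)
    print(n)
    for ce,s,_ in blobs((abs(H-68)<14)&(S>150)&(V>90),3): print(" green",ce.round(),s[4],r(*ce,.006))
    for ce,s,_ in blobs((abs(H-25)<6)&(S>140)&(V>90),5): print(" yellow",ce.round(),s[:4],r(*ce,.08))
    for ce,s,_ in blobs((abs(H-168)<8)&(S>120)&(V>60),3): print(" pink",ce.round(),s[:4],r(*ce,.075), r(s[0]+s[2]/2,s[1]+s[3],0))
    for ce,s,_ in blobs(((H<5)|(H>176))&(S>150)&(V>60),3): print(" red",ce.round(),s[:4])
    pts={"scene":dict(tab=(309,174,.006),l0=(345,231,.038),l1=(384,223,.038),da=(346,175,.145),db=(390,247,.145),pot=(318,222,.138),disc=(281,258,.0)),
    "side":dict(tab=(375,192,.006),l0=(310,246,.038),l1=(345,274,.038),da=(365,203,.145),db=(282,278,.145),pot=(285,209,.138),disc=(264,216,0))}[n]
    for k,p in pts.items(): print(k,r(*p))
    u=slice(300,420) if n=="scene" else slice(230,400)
    cr=c["color"][150:310,270:430] if n=="scene" else c["color"][180:350,225:405]
    cv2.imwrite(f"pics/crop_{n}.png",cv2.resize(cr,None,fx=3.2,fy=3.2,interpolation=2)[:,:,::-1])
im=np.hstack([cv2.resize(cv2.imread(f"pics/crop_{n}.png"),(400,400)) for n in("scene","side")]); cv2.imwrite("pics/crops.png",im)
E
```

```text
scene
 yellow [227.  76.] [217  69  20  15] [ 0.066 -0.846]
 yellow [387. 270.] [369 259  39  16] [0.69  0.316]
 yellow [346. 191.] [329 183  34  14] [0.463 0.047]
 pink [490. 234.] [475 212  35  40] [0.392 0.539] [0.396 0.569]
 pink [223. 141.] [210 123  25  35] [ 0.457 -0.53 ] [ 0.482 -0.533]
 red [456.  99.] [422  85  62  32]
 red [317. 245.] [299 233  36  21]
tab [ 0.388 -0.163]
l0 [0.593 0.117]
l1 [0.494 0.215]
da [0.451 0.038]
db [0.657 0.302]
pot [0.677 0.064]
disc [ 0.775 -0.025]
side
 green [375. 190.] 195 [ 0.386 -0.178]
 yellow [283. 306.] [259 289  47  24] [0.638 0.344]
 yellow [448.  86.] [438  80  21  12] [ 0.047 -0.819]
 yellow [362. 227.] [343 215  42  18] [0.438 0.063]
 pink [361. 118.] [353 101  18  35] [ 0.446 -0.527] [ 0.436 -0.508]
 pink [381. 392.] [375 374  14  26] [0.395 0.528] [0.384 0.521]
 red [286. 232.] [265 215  41  28]
tab [ 0.388 -0.166]
l0 [0.593 0.118]
l1 [0.483 0.209]
da [0.436 0.025]
db [0.643 0.304]
pot [0.672 0.064]
disc [ 0.767 -0.023]
```

View pics/crops.png

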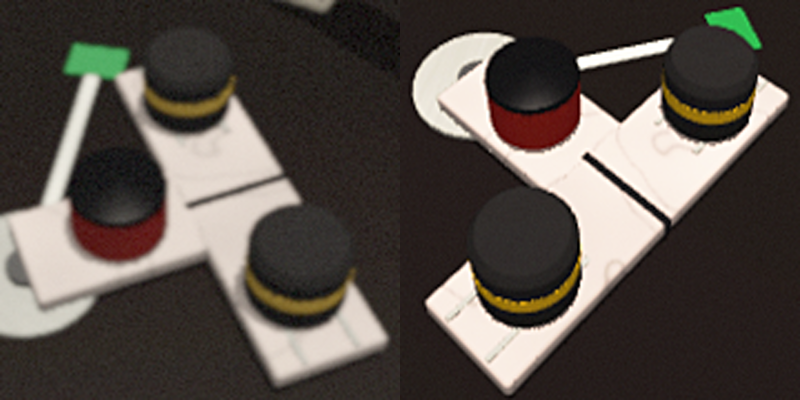

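The crops show the nose at about (384,221) in the scene view and (346,277) in the side view. The pivot comes out near (0.771,-0.024), the shelf's outward direction near 140° and the tab near 200°, so it needs about +60°, pushing the drum at (0.44,0.03). First I'll bring the closed hand over.

>>> {"fn": "apply_moves", "kwargs": {"moves": [[[-15,38,0,0],[-15,38,0,0],[-15,38,0,0],[-15,38,0,0],[-15,38,0,0],[-15,38,0,0],[-15,38,0,0],[-15,38,0,0],[-15,38,0,0],[-15,38,0,0]]], "hand": -1}}

```text
clock: 1.2
eef_pos: [0.476, 0.2139, 0.2472]
tool_rot: [0.803, 0.596, -0.001, -0.0]
ft_force: [1.0, -0.4, -1.0]
grip_width: -0.0002
```

```bash
cat >> h.py <<'E'
P=np.array([.771,-.024]); TAB=np.array([.388,-.165]); ZB=.083
def drums(c,dbg=0):
    H,S,V=hsv(c); out=[]
    for ce,s,m in blobs((abs(H-25)<6)&(S>120)&(V>70),6,60):
        v,u=np.nonzero(m); i=u<=u.min()+1; j=u>=u.max()-1
        p=ray(c,(u[i].mean()+u[j].mean())/2,(v[i].mean()+v[j].mean())/2,ZB)[0,:2]
        d=np.linalg.norm(p-P)
        if .28<d<.42: out.append(p)
    return out
def wrap(a): return (a+180)%360-180
def theta(c):
    """shelf outward angle (deg) per drum: a (+y) and b (-y)"""
    res={}
    for p in drums(c):
        a=np.degrees(np.arctan2(*(p-P)[::-1]))
        res[round(a,1)]=(p.round(4).tolist(),round(np.linalg.norm(p-P),3))
    return res
def state():
    o=telemetry.get_obs(); q=o["tool_rot"]; x,y,z,w=q
    yaw=np.degrees(np.arctan2(2*(x*y+z*w),1-2*(y*y+z*z)))
    print("t",round(o["clock"],2),"tcp",o["eef_pos"].round(4),"yaw",yaw.round(1),"F",o["ft_force"].round(2),"w",round(o["grip_width"],3),"j",o["joint_pos"].round(2))
    return o,yaw
def look():
    for n in("scene","side"):
        c=cams.camera(n); print(n,theta(c))
    return state()
E
python3 - <<'E'
from h import *
import h
look()
for z in(.07,.1):
    h.ZB=z; print(z,[drums(cams.camera(n)) for n in("scene","side")])
E
```

```text
scene {np.float64(106.6): ([0.6717, 0.3092], np.float64(0.348)), np.float64(170.0): ([0.4465, 0.0331], np.float64(0.329))}
side {np.float64(110.0): ([0.6468, 0.3174], np.float64(0.363)), np.float64(167.4): ([0.4166, 0.0549], np.float64(0.363))}
t 1.3 tcp [0.4783 0.212  0.2467] yaw 72.8 F [-0.04  0.57  0.11] w -0.0 j [ 0.42  0.29  0.06  1.35 -0.    0.72]
0.07 [[array([0.66208785, 0.30572662]), array([0.4349184 , 0.02685858])], [array([0.64884889, 0.31019073]), array([0.41208412, 0.04349055])]]
0.1 [[array([0.68229543, 0.31235862]), array([0.46106017, 0.04109394])], [array([0.64404459, 0.32694029]), array([0.41388842, 0.06957985])]]
```

>>> {"fn": "apply_moves", "kwargs": {"moves": [[[-6,25,0,0],[-6,25,0,0],[-6,24,0,0],[0,0,10,8],[0,0,20,8],[0,0,25,8],[0,0,25,0],[0,0,25,0],[0,0,25,0],[0,0,10,0]]], "hand": -1}}

```text
clock: 2.5
eef_pos: [0.5335, 0.1917, 0.1073]
tool_rot: [0.907, 0.421, 0.002, -0.001]
ft_force: [-0.2, -0.8, 0.1]
grip_width: -0.0003
```

```bash
cat >> h.py <<'E'
def line(c,th0):
    """outward direction of the black line: dark gap in the marble near expected place, cast on z=.038"""
    H,S,V=hsv(c); m=((V>150)&(S<60)).astype(np.uint8)*255
    g=cv2.morphologyEx(m,cv2.MORPH_CLOSE,np.ones((9,9),np.uint8))-m
    v,u=np.nonzero(g); p=ray(c,u,v,.038)[:,:2]
    a=np.radians(th0); e=np.array([np.cos(a),np.sin(a)]); n=np.array([-e[1],e[0]])
    for w in(.05,.02,.015):
        s=(p-P)@e; t=(p-P)@n; k=(s>.215)&(s<.385)&(abs(t)<w)
        if k.sum()<15: return None
        vx,vy,x0,y0=cv2.fitLine(p[k].astype(np.float32),cv2.DIST_HUBER,0,.01,.01).ravel()
        e=np.array([vx,vy]); e=e*np.sign(e@[np.cos(a),np.sin(a)]); n=np.array([-e[1],e[0]])
        off=(np.array([x0,y0])-P)@n
        c0=p[k].mean(0)-P; 
        e=c0/np.linalg.norm(c0); n=np.array([-e[1],e[0]])   # direction from the pivot through the line
    return round(float(np.degrees(np.arctan2(e[1],e[0]))),1),round(float(np.degrees(np.arctan2(vy,vx))%180),1),int(k.sum())
E
python3 - <<'E'
from h import *
for n in("scene","side"):
    c=cams.camera(n); print(n,theta(c),line(c,139)); save(c,n+"1")
state()
a,b=[cv2.imread(f"pics/{n}1.png") for n in("scene","side")]
cv2.imwrite("pics/v1.png",cv2.resize(np.hstack([a[130:330,240:440],b[160:360,220:420]]),(800,400)))
E
```

```text
scene {np.float64(106.8): ([0.6708, 0.3086], np.float64(0.347)), np.float64(170.0): ([0.4465, 0.0331], np.float64(0.329))} (141.1, 140.8, 208)
side {np.float64(110.0): ([0.6468, 0.3174], np.float64(0.363)), np.float64(169.1): ([0.4319, 0.0414], np.float64(0.345))} (140.8, 140.3, 187)
t 2.6 tcp [0.5341 0.1915 0.1082] yaw 49.8 F [-1.34 -0.07  0.6 ] w -0.0 j [ 0.34  0.47 -0.05  1.05  0.    1.05]
```

View pics/v1.png

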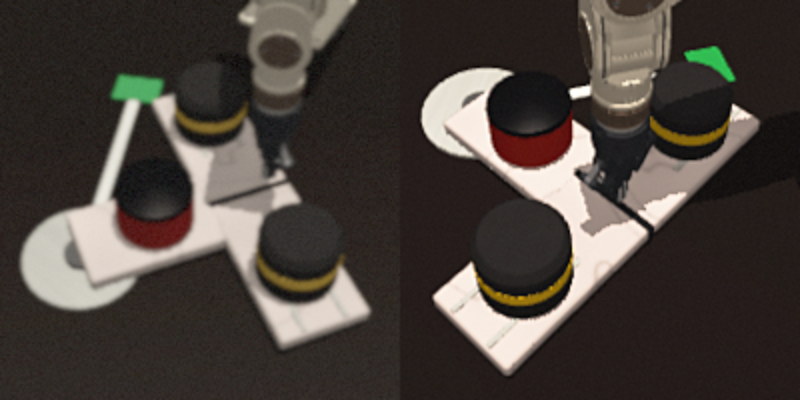

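The zoom shows the closed hand between the drums. The line measures 140.9° and agrees in both views. Target 200.2°. I'll approach the -y drum.

>>> {"fn": "apply_moves", "kwargs": {"moves": [[[-20,5,0,-1],[-20,5,0,0],[-20,5,0,0],[-15,3,0,0],[-10,0,0,0],[-5,0,0,0],[-3,0,0,0],[-3,0,0,0],[-3,0,0,0],[-3,0,0,0]]]}}

```text
clock: 3.6
eef_pos: [0.4874, 0.1041, 0.1168]
tool_rot: [0.901, 0.433, 0.011, 0.0]
ft_force: [-0.3, 0.4, -0.2]
grip_width: -0.0002
```

```bash
cat >> h.py <<'E'
def rel(o,th):
    a=np.radians(th); d=o["eef_pos"][:2]-P; e=np.array([np.cos(a),np.sin(a)]); yv=np.array([e[1],-e[0]])
    print("hand in shelf: out",((d@e-.3)*1000).round(1),"y",((d@yv)*1000).round(1),"shelf y yaw",round(th-90,1))
def look2(th0):
    r=[]
    for n in("scene","side"):
        c=cams.camera(n); l=line(c,th0); print(n,list(theta(c)),l)
        if l: r.append(l[0])
    o,y=state(); th=np.mean(r) if r else th0; rel(o,th); print("th",round(th,2),"to go",round(200.2-th,1))
E
python3 -c "from h import *; look2(141)"
```

```text
scene [np.float64(106.5), np.float64(170.1)] (141.1, 142.3, 82)
side [np.float64(110.0), np.float64(167.7)] (140.9, 142.3, 157)
t 3.7 tcp [0.4871 0.1039 0.1167] yaw 51.3 F [ 0.02 -0.09  0.06] w -0.0 j [ 0.21  0.32 -0.25  0.98  0.    0.88]
hand in shelf: out 1.1 y -79.3 shelf y yaw 51.0
th 141.0 to go 59.2
```

>>> {"fn": "apply_moves", "kwargs": {"moves": [[[-4,0,3,0],[-4,0,3,0],[-4,0,3,0],[-3,0,1,0],[-3,0,1,0],[-3,0,0,-0.5],[-3,0,0,-0.5],[-3,0,0,-0.5],[-3,0,0,-0.5],[-3,0,0,-0.5]]]}}

```text
clock: 4.7
eef_pos: [0.4669, 0.0768, 0.1045]
tool_rot: [0.891, 0.454, 0.013, 0.001]
ft_force: [0.9, -0.2, -0.3]
grip_width: -0.0001
```

```bash
python3 -c "from h import *; look2(142)"
```

```text
scene [np.float64(113.4), np.float64(176.6)] (147.5, 148.5, 83)
side [np.float64(116.6), np.float64(174.0)] (147.9, 149.1, 142)
t 4.8 tcp [0.4666 0.0766 0.1044] yaw 54.0 F [-0.27  0.83  0.48] w -0.0 j [ 0.16  0.29 -0.33  0.92  0.01  0.79]
hand in shelf: out 11.1 y -77.6 shelf y yaw 57.7
th 147.7 to go 52.5
```

```bash
cat >> h.py <<'E'
def rate(th0,n=4):
    t=[];a=[]
    for i in range(n):
        c=cams.camera("side"); t.append(telemetry.get_obs()["clock"]-.05); l=line(c,th0); a.append(l[0] if l else np.nan)
    a=np.array(a);t=np.array(t);k=~np.isnan(a); s=np.polyfit(t[k]-t[0],a[k],1) if k.sum()>1 else None
    o,y=state(); th=np.polyval(s,o["clock"]-t[0]); print(a,"deg/s",s[0].round(2),"th now",th.round(2),"to go",round(200.2-th,1)); rel(o,th)
E
python3 -c "from h import *; rate(149,4)"
```

```text
t 5.0 tcp [0.4674 0.0771 0.1046] yaw 54.0 F [ 0.88  0.78 -0.11] w -0.0 j [ 0.16  0.29 -0.33  0.92  0.01  0.79]
[148.6 149.3 149.9 150.6] deg/s 13.2 th now 151.25 to go 49.0
hand in shelf: out 14.8 y -57.4 shelf y yaw 61.2
```

>>> {"fn": "apply_moves", "kwargs": {"moves": [[[-2.8,1.2,0,-1.5],[-2.8,1.2,0,-1.5],[-2.8,1.2,0,-1.5],[-2.8,1.1,0,-1.5],[-2.8,1.1,0,-1.5],[-2.8,1.0,0,-1.5],[-2.8,1.0,0,-1.5],[-2.8,0.9,0,-1.5],[-2.8,0.9,0,-1.5],[-2.8,0.8,0,-1.5]]]}}

```text
clock: 6.0
eef_pos: [0.4633, 0.0479, 0.1038]
tool_rot: [0.82, 0.572, 0.012, 0.002]
ft_force: [-0.5, 0.6, -0.3]
grip_width: -0.0003
```

```bash
python3 -c "from h import *; rate(164,3)"
```

```text
t 6.15 tcp [0.4632 0.0479 0.1038] yaw 69.7 F [ 0.18 -0.08  0.42] w 0.0 j [ 0.1   0.28 -0.35  0.91  0.01  0.45]
[164.4 165.  165.7] deg/s 13.0 th now 166.33 to go 33.9
hand in shelf: out 16.0 y -2.9 shelf y yaw 76.3
```

>>> {"fn": "apply_moves", "kwargs": {"moves": [[[-3.2,0.6,0,-1.5],[-3.2,0.6,0,-1.5],[-3.2,0.5,0,-1.5],[-3.2,0.5,0,-1.5],[-3.2,0.4,0,-1.5],[-3.2,0.3,0,-1.5],[-3.2,0.2,0,-1.5],[-3.2,0.2,0,-1.5],[-3.2,0.1,0,-1.5],[-3.2,0.1,0,-1.5]]]}}

```text
clock: 7.15
eef_pos: [0.4599, 0.0173, 0.1033]
tool_rot: [0.736, 0.676, 0.012, 0.004]
ft_force: [-0.1, 0.6, -1.0]
grip_width: 0.0001
```

```bash
python3 -c "from h import *; rate(179,3)"
```

```text
t 7.3 tcp [0.4599 0.0173 0.1033] yaw 85.0 F [-0.44 -0.23  0.03] w -0.0 j [ 0.03  0.27 -0.37  0.91  0.01  0.12]
[ 179.1  179.6 -179.7] deg/s -3588.0 th now -299.13 to go 499.3
hand in shelf: out -415.4 y -291.9 shelf y yaw -389.1
```

>>> {"fn": "apply_moves", "kwargs": {"moves": [[[-3.4,0.1,0,-1.7],[-3.4,0.1,0,-1.7],[-3.4,0.0,0,-1.7],[-3.4,-0.1,0,-1.7],[-3.4,-0.2,0,-1.7],[-3.4,-0.3,0,-1.7],[-3.4,-0.3,0,-1.7],[-3.4,-0.4,0,-1.7],[-3.4,-0.5,0,-1.7],[-3.4,-0.5,0,-1.7]]]}}

```text
clock: 8.3
eef_pos: [0.4602, -0.0148, 0.1029]
tool_rot: [0.626, 0.779, 0.012, 0.005]
ft_force: [-0.1, 0.3, -0.4]
grip_width: -0.0003
```

```bash
sed -i 's/a=np.array(a);t=/a=np.array(a)%360;t=/' h.py; python3 -c "from h import *; rate(193.5,2)"
```

```text
t 8.4 tcp [ 0.4602 -0.015   0.103 ] yaw 102.3 F [0.55 1.15 0.4 ] w -0.0 j [-0.04  0.27 -0.37  0.91  0.01 -0.26]
[192.6 193.2] deg/s 12.0 th now 193.8 to go 6.4
hand in shelf: out -0.3 y 82.9 shelf y yaw 103.8
```

>>> {"fn": "apply_moves", "kwargs": {"moves": [[[-3.3,-0.7,0,-0.6],[-3.3,-0.7,0,-0.6],[-3.3,-0.7,0,-0.6],[-3.3,-0.7,0,-0.6],[-3.3,-0.7,0,-0.6],[-3.3,-0.7,0,-0.6],[-3.3,-0.7,0,-0.6],[-3.3,-0.7,0,-0.6],[-3.3,-0.7,0,-0.6],[-3.3,-0.7,0,-0.6]]]}}

```text
clock: 9.4
eef_pos: [0.4626, -0.0508, 0.1027]
tool_rot: [0.583, 0.813, 0.012, 0.006]
ft_force: [0.4, -0.3, -0.6]
grip_width: -0.0003
```

```bash
python3 -c "from h import *; rate(199,4)"
```

```text
t 9.6 tcp [ 0.4627 -0.0506  0.1027] yaw 108.7 F [0.64 1.26 0.26] w 0.0 j [-0.12  0.28 -0.35  0.91  0.02 -0.44]
[199.  199.1 199.2 199.3] deg/s 2.0 th now 199.4 to go 0.8
hand in shelf: out -0.3 y 77.3 shelf y yaw 109.4
```

>>> {"fn": "apply_moves", "kwargs": {"moves": [[[3,0.7,0,0],[-0.5,-0.1,0,0],[-0.5,-0.1,0,0],[-0.5,-0.1,0,0],[-0.5,-0.1,0,0],[-0.5,-0.1,0,0],[-0.5,-0.1,0,0],[-0.5,-0.1,0,0],[-0.5,-0.1,0,0],[-0.5,-0.1,0,0]]]}}

```text
clock: 10.6
eef_pos: [0.463, -0.0516, 0.1028]
tool_rot: [0.583, 0.813, 0.012, 0.006]
ft_force: [-0.0, -0.0, 0.9]
grip_width: -0.0001
```

```bash
python3 -c "from h import *; rate(200,4)"
```

```text
t 10.8 tcp [ 0.463  -0.0516  0.1028] yaw 108.7 F [ 0.08 -0.41  0.2 ] w -0.0 j [-0.12  0.28 -0.35  0.91  0.02 -0.45]
[199.3 199.2 199.1 199.2] deg/s -0.8 th now 199.1 to go 1.1
hand in shelf: out 0.0 y 74.7 shelf y yaw 109.1
```

```bash
cat > t.py <<'E'
from h import *
for n in("scene","side"):
    c=cams.camera(n); H,S,V=hsv(c); save(c,n+"2")
    for ce,s,_ in blobs((abs(H-68)<18)&(S>110)&(V>60),2):
        p=ray(c,*ce,.006)[0,:2]; d=p-P; print(n,ce.round(),s,p.round(4),np.linalg.norm(d).round(3),(np.degrees(np.arctan2(d[1],d[0]))%360).round(2))
    l=line(c,199.2); print(l, l and l[0]%360)
rate(199.1,6)
a,b=[cv2.imread(f"pics/{n}2.png") for n in("scene","side")]
cv2.imwrite("pics/v2.png",cv2.resize(np.hstack([a[110:310,220:420],b[130:330,220:420]]),(800,400)))
E
python3 t.py
```

```text
scene [307. 171.] [297 167  22   9 131] [ 0.3783 -0.179 ] 0.422 201.54
(-161.7, 19.0, 65) 198.3
side [456.  94.] [431  82  47  21 612] [-0.0175 -0.8831] 1.166 227.45
side [376. 192.] [365 183  23  19 268] [ 0.3839 -0.167 ] 0.413 200.28
(-161.0, 19.7, 85) 199.0
t 11.2 tcp [ 0.463  -0.0516  0.1028] yaw 108.7 F [0.29 0.08 0.11] w -0.0 j [-0.12  0.28 -0.35  0.91  0.02 -0.45]
[199.  199.  198.8 198.7 198.7 198.6] deg/s -1.71 th now 198.5 to go 1.7
hand in shelf: out 0.8 y 71.6 shelf y yaw 108.5
```

View pics/v2.png

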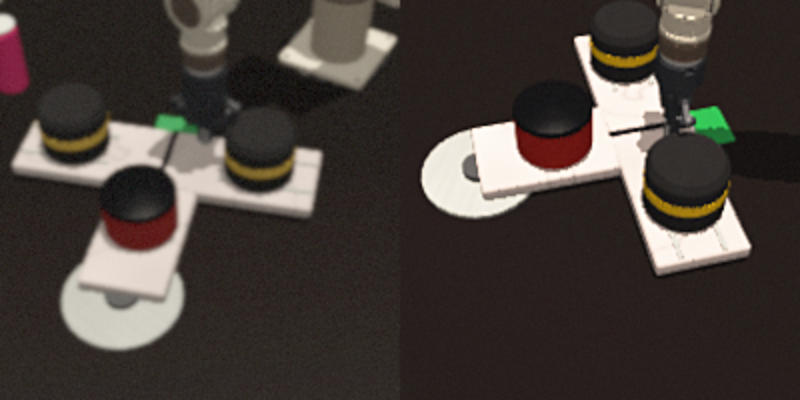

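>>> {"fn": "apply_moves", "kwargs": {"moves": [[[-12,0,0.5,0],[-22,0,0.5,0],[-24,0,0.5,0],[-24,0,0.5,0],[-24,0,0.5,0],[-20,0,0.5,0],[-10,0,0.5,0],[-5,0,0,0],[-2,0,0,0],[0,0,0,0]]]}}

```text
clock: 12.2
eef_pos: [0.512, -0.1962, 0.0982]
tool_rot: [0.582, 0.813, 0.013, 0.007]
ft_force: [-0.1, 0.9, 0.7]
grip_width: -0.0003
```

```bash
cat > g.py <<'E'
from h import *
for n in("scene","side"):
    im=cv2.imread(f"pics/{n}0.png")[:,:,::-1]; c=None
    c=cams.camera(n); c["color"]=im; H,S,V=hsv(c)
    for ce,s,m in blobs((abs(H-68)<18)&(S>110)&(V>60),3):
        p=ray(c,*ce,.006)[0,:2]; d=p-P; print(n,ce.round(),s,p.round(4),np.linalg.norm(d).round(3),(np.degrees(np.arctan2(d[1],d[0]))%360).round(2))
E
python3 -c "from h import *; rate(197.3,4)"; python3 g.py
```

```text
t 12.4 tcp [ 0.5118 -0.1958  0.0982] yaw 108.8 F [-0.42  0.94 -0.  ] w 0.0 j [-0.38  0.43 -0.14  0.98  0.02 -0.7 ]
[198.4 198.6 198.8 199. ] deg/s 4.0 th now 199.2 to go 1.0
hand in shelf: out 1.3 y -77.0 shelf y yaw 109.2
scene [308. 174.] [295 167  27  15 284] [ 0.3878 -0.1675] 0.409 200.53
side [456.  94.] [431  82  47  21 604] [-0.0182 -0.8839] 1.167 227.45
side [544.  31.] [518   0  50  66 285] [-0.6914 -1.6929] 2.219 228.77
side [375. 190.] [362 183  26  18 213] [ 0.3858 -0.1773] 0.415 201.7
```

>>> {"fn": "apply_moves", "kwargs": {"moves": [[[14,0,0,0],[24,0,0,0],[26,0,-0.5,0],[26,0,-0.5,0],[22,0,-0.5,0],[14,0,-0.5,0],[2,0,-0.5,0],[-0.7,0,0,0],[-0.7,0,0,0],[-0.7,0,0,0]]]}}

```text
clock: 13.5
eef_pos: [0.4671, -0.0695, 0.1012]
tool_rot: [0.581, 0.813, 0.012, 0.007]
ft_force: [0.1, 0.1, 0.7]
grip_width: 0.0004
```

```bash
python3 -c "from h import *; rate(203.5,4)"
```

```text
t 13.7 tcp [ 0.467  -0.0693  0.1012] yaw 108.9 F [ 1.06 -0.42  0.47] w 0.0 j [-0.16  0.29 -0.34  0.91  0.01 -0.49]
[204.3 204.3 204.3 204.4] deg/s 0.6 th now 204.4 to go -4.2
hand in shelf: out -4.4 y 84.3 shelf y yaw 114.4
```

>>> {"fn": "apply_moves", "kwargs": {"moves": [[[-2.5,0.5,0,0],[0,0,0,0],[0,0,0,0],[0,0,0,0],[0,0,0,0],[0,0,0,0],[0,0,0,0],[0,0,0,0],[0,0,0,0],[0,0,0,0]]]}}

```text
clock: 14.7
eef_pos: [0.4681, -0.0719, 0.1006]
tool_rot: [0.582, 0.813, 0.012, 0.007]
ft_force: [0.6, -0.4, 0.3]
grip_width: -0.0003
```

```bash
python3 -c "from h import *; rate(204,10)"
```

```text
t 15.2 tcp [ 0.4681 -0.0719  0.1006] yaw 108.8 F [ 0.38  0.35 -0.13] w -0.0 j [-0.16  0.3  -0.34  0.91  0.02 -0.49]
[202.7 202.7 202.6 202.5 202.4 202.3 202.2 202.3 201.9 201.9] deg/s -1.85 th now 201.84 to go -1.6
hand in shelf: out -1.0 y 68.2 shelf y yaw 111.8
```

>>> {"fn": "apply_moves", "kwargs": {"moves": [[[-14,0,0.5,0],[-26,0,0.5,0],[-30,0,0.5,0],[-30,0,0.5,0],[-24,0,0.5,0],[-12,0,0,0],[0,0,0,0],[0.5,0,0,0],[0.5,0,0,0],[0.5,0,0,0]]]}}

```text
clock: 16.2
eef_pos: [0.5134, -0.2065, 0.097]
tool_rot: [0.581, 0.814, 0.012, 0.006]
ft_force: [-1.0, -0.4, 0.4]
grip_width: -0.0006
```

```bash
python3 -c "from h import *; rate(200,4)"
```

```text
t 16.4 tcp [ 0.5137 -0.2069  0.0971] yaw 109.0 F [ 0.37 -0.15 -0.16] w -0.0 j [-0.39  0.44 -0.12  0.99  0.02 -0.72]
[201.9 202.  202.1 202.2] deg/s 2.0 th now 202.3 to go -2.1
hand in shelf: out 7.5 y -71.6 shelf y yaw 112.3
```

>>> {"fn": "apply_moves", "kwargs": {"moves": [[[12,0.5,0,-0.3],[20,0.5,0,-0.3],[22,0.5,-0.4,-0.3],[22,0.5,-0.4,-0.3],[20,0.5,-0.4,-0.3],[16,0.5,-0.4,-0.3],[10,0,-0.4,0],[6,0,0,0],[3,0,0,0],[0,0,0,0]]]}}

```text
clock: 17.4
eef_pos: [0.4675, -0.073, 0.0999]
tool_rot: [0.566, 0.824, 0.012, 0.007]
ft_force: [-0.7, -0.4, -0.0]
grip_width: 0.0
```

```bash
python3 -c "from h import *; rate(204,4)"
```

```text
t 17.6 tcp [ 0.4679 -0.0736  0.0999] yaw 111.0 F [-0.01 -0.77  0.16] w -0.0 j [-0.17  0.3  -0.34  0.91  0.02 -0.53]
[204.5 204.6 204.5 204.5] deg/s -0.2 th now 204.5 to go -4.3
hand in shelf: out -3.6 y 80.6 shelf y yaw 114.5
```

>>> {"fn": "apply_moves", "kwargs": {"moves": [[[0,0,0,0],[0,0,0,0],[0,0,0,0],[0,0,0,0],[0,0,0,0],[-10,0,0,0],[-20,0,0.5,0],[-20,0,0.5,0],[-14,0,0.5,0],[-6,0,0,0]]]}}

```text
clock: 18.6
eef_pos: [0.4944, -0.1434, 0.0977]
tool_rot: [0.566, 0.824, 0.012, 0.007]
ft_force: [-0.2, 0.0, 0.3]
grip_width: -0.0002
```

```bash
python3 -c "from h import *; rate(204,6)"
```

```text
t 18.9 tcp [ 0.4934 -0.1413  0.0977] yaw 111.1 F [-0.51  0.15 -0.08] w -0.0 j [-0.29  0.37 -0.23  0.95  0.02 -0.66]
[203.5 203.5 203.4 203.3 203.3 203.2] deg/s -1.26 th now 203.15 to go -2.9
hand in shelf: out 1.4 y 1.3 shelf y yaw 113.1
```

>>> {"fn": "apply_moves", "kwargs": {"moves": [[[-8,0,0,-0.3],[-12,0,0.5,-0.3],[-12,0,0.5,-0.3],[-10,0,0.5,-0.3],[-7,0,0,0],[-4,0,0,0],[-2,0,0,0],[0,0,0,0],[0,0,0,0],[0,0,0,0]]]}}

```text
clock: 19.9
eef_pos: [0.5155, -0.1961, 0.0957]
tool_rot: [0.555, 0.831, 0.012, 0.006]
ft_force: [0.2, -0.6, -0.4]
grip_width: -0.0
```

```bash
python3 -c "from h import *; rate(202,5)"
```

```text
t 20.15 tcp [ 0.5157 -0.1961  0.0958] yaw 112.5 F [ 0.31  0.19 -0.81] w 0.0 j [-0.37  0.44 -0.13  0.98  0.02 -0.77]
[202.3 202.3 202.3 202.2 202.2] deg/s -0.6 th now 202.17 to go -2.0
hand in shelf: out 1.4 y -63.1 shelf y yaw 112.2
```

>>> {"fn": "apply_moves", "kwargs": {"moves": [[[10,0,0,0],[18,0,-0.3,0],[20,0,-0.4,0],[20,0,-0.4,0],[18,0,-0.4,0],[14,0,-0.3,0],[9,0,0,0],[5,0,0,0],[2,0,0,0],[0,0,0,0]]]}}

```text
clock: 21.15
eef_pos: [0.4677, -0.0817, 0.0983]
tool_rot: [0.555, 0.832, 0.012, 0.006]
ft_force: [0.1, 1.4, -0.0]
grip_width: -0.0001
```

```bash
python3 -c "from h import *; rate(201.6,8)"
```

```text
t 21.55 tcp [ 0.4677 -0.082   0.0982] yaw 112.5 F [-0.25  0.4   0.38] w 0.0 j [-0.18  0.3  -0.34  0.91  0.02 -0.58]
[201.3 201.3 201.3 201.3 201.2 201.1 201.1 201.1] deg/s -0.74 th now 201.05 to go -0.8
hand in shelf: out 3.9 y 54.8 shelf y yaw 111.0
```

>>> {"fn": "apply_moves", "kwargs": {"moves": [[[0,0,0,0],[0,0,0,0],[0,0,0,0],[0,0,0,0],[0,0,0,0],[0,0,0,0],[0,0,0,0],[0,0,0,0],[0,0,0,0],[0,0,0,0]]]}}

```text
clock: 22.55
eef_pos: [0.4677, -0.0822, 0.0981]
tool_rot: [0.556, 0.831, 0.012, 0.006]
ft_force: [-0.1, 0.3, -0.3]
grip_width: -0.0002
```

```bash
python3 -c "from h import *; rate(200.6,8)"
```

```text
t 22.95 tcp [ 0.4677 -0.0823  0.0981] yaw 112.5 F [-0.2  -0.4  -0.88] w 0.0 j [-0.18  0.3  -0.34  0.91  0.02 -0.58]
[200.8 200.7 200.8 200.8 200.8 200.7 200.7 200.7] deg/s -0.24 th now 200.7 to go -0.5
hand in shelf: out 4.3 y 52.7 shelf y yaw 110.7
```

The shelf is nearly at rest at 200.7°, so I'll lift the hand straight up.

>>> {"fn": "apply_moves", "kwargs": {"moves": [[[0,0,-8,0],[0,0,-15,0],[0,0,-20,0],[0,0,-25,0],[0,0,-25,0],[0,0,-25,0],[0,0,-20,0],[0,0,-12,0],[0,0,-5,0],[0,0,0,0]]]}}

```text
clock: 23.95
eef_pos: [0.463, -0.0844, 0.2638]
tool_rot: [0.556, 0.831, 0.013, 0.007]
ft_force: [-0.2, -0.5, -0.1]
grip_width: -0.0
```

```bash
sed -i 's/scene"+"2/&/; s/rate(199.1,6)/rate(200.6,6)/; s/line(c,199.2)/line(c,200.6)/; s/n+"2"/n+"3"/; s/{n}2/{n}3/; s/v2/v3/' t.py; python3 t.py
```

```text
scene [309. 171.] [297 167  25   9 159] [ 0.3743 -0.1723] 0.424 200.5
(-159.6, 15.9, 101) 200.4
side [456.  94.] [431  82  47  21 613] [-0.0173 -0.8832] 1.166 227.46
side [376. 191.] [364 183  24  19 236] [ 0.3845 -0.1724] 0.414 201.0
(-158.9, 21.3, 125) 201.1
t 24.35 tcp [ 0.4623 -0.0842  0.262 ] yaw 112.5 F [ 0.49 -0.57  0.06] w -0.0 j [-0.19  0.16 -0.06  1.33  0.02 -0.58]
[201.1 201.1 201.1 201.1 201.1 201.1] deg/s -0.0 th now 201.1 to go -0.9
hand in shelf: out 9.7 y 55.0 shelf y yaw 111.1Traceback (most recent call last):
  File "t.py", line 8, in <module>
    a,b=[cv3.imread(f"pics/{n}3.png") for n in("scene","side")]
         ^^^
NameError: name 'cv3' is not defined. Did you mean: 'cv2'?
```

```bash
python3 - <<'E'
import cv2,numpy as np
a,b=[cv2.imread(f"pics/{n}3.png") for n in("scene","side")]
cv2.imwrite("pics/v3.png",cv2.resize(np.hstack([a[140:280,230:370],b[150:290,260:400]]),(800,400),interpolation=2))
E
```

```text
(no output)
```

View pics/v3.png

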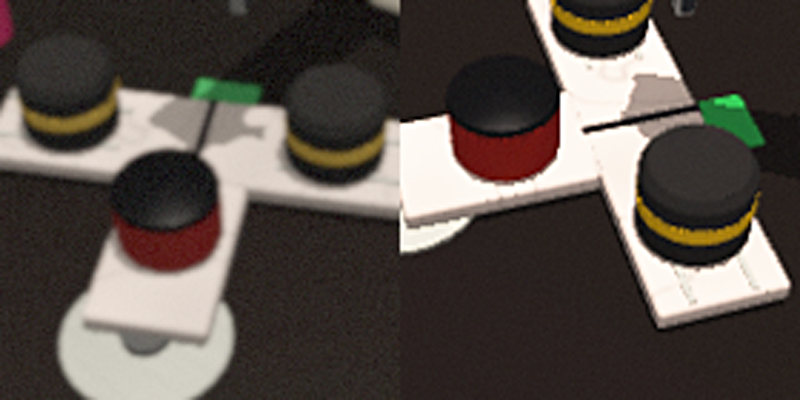

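```bash
python3 - <<'E'
from h import *
def ang(p): d=p-P; return (np.degrees(np.arctan2(d[1],d[0]))%360).round(2),np.linalg.norm(d).round(3)
for n,N,I,E in(("scene",(304.9,175.4),(300,194),(309.6,168.2)),("side",(364.3,187.1),(324.75,195.5),(383,192))):
    c=cams.camera(n); r=lambda q,z:ray(c,*q,z)[0,:2]
    a,b=r(N,.038),r(I,.038); print(n,"nose",ang(a),"inner",ang(b),"linedir",(np.degrees(np.arctan2(*(a-b)[::-1]))%360).round(1),"tab edge",ang(r(E,.006)), "now",line(c,200.7)[0]%360)
    # where would a line at 199.5,200.5,201.5 end (outer tab edge pixels)
    for t in(199.5,200.5,201.5):
        e=np.array([np.cos(np.radians(t)),np.sin(np.radians(t))]); print(t,np.round(proj(c,[*(P+.375*e),.038]),1),np.round(proj(c,[*(P+.447*e),.006]),1))
E
```

```text
scene nose (np.float64(200.63), np.float64(0.363)) inner (np.float64(199.78), np.float64(0.262)) linedir 202.9 tab edge (np.float64(200.58), np.float64(0.441)) now 200.1
199.5 [307.4 173.6] [311.9 167.5]
200.5 [305.8 173.4] [310.  167.3]
201.5 [304.1 173.2] [308.2 167.1]
side nose (np.float64(200.94), np.float64(0.366)) inner (np.float64(200.6), np.float64(0.22)) linedir 201.5 tab edge (np.float64(199.34), np.float64(0.437)) now 201.1
199.5 [367.5 188.4] [385.5 191.3]
200.5 [366.9 187.2] [384.7 189.8]
201.5 [366.2 186. ] [383.9 188.4]
```

```bash
python3 - <<'E'
from h import *
c=cams.camera("side"); print(line(c,200.7)); state(); print(workorder.job_done())
E
```

```text
(-158.9, 21.2, 126)
t 24.5 tcp [ 0.4625 -0.0843  0.2624] yaw 112.5 F [-0.26  0.1   0.1 ] w -0.0 j [-0.19  0.16 -0.06  1.33  0.02 -0.58]
the job is handed in; nothing more can be done
None
```

The shelf is turned to the tab and standing still. I handed the job in at 24.5 s with the hand lifted clear to 0.26 m.

- **How it went:** I pushed the shelf about 60° counter-clockwise by the -y drum, reaching about 0.23 rad/s. I braked it on the +y drum and let friction settle it.
- **Mistakes on the way:** Twice the hand overshot while crossing between the drums and nudged the -y drum. That sent the shelf off at up to about 4°/s. It went about 4° past the tab before I brought it back. The brief bump forces were not measured.
- **Last checks:** The line measured 200.1–200.4° in the scene view and 201.1° in the side view, about 200.6–200.7° on average. The tab came out at about 200.4°. I estimate the shelf is within about 1° of the tab. The shelf's speed read 0.0°/s over the last measured series.
- **Disagreement:** In the side view my rough reading of the tab's outer edge gave 199.3°. Its centroid gave 200.3–201.0°.
- **Cans:** My path kept well clear of both pink cans, but I did not re-measure them at the end.

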